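# Lock the sample well and hold the luminometer's shutter open

## Robot

A 6-joint arm with a two-finger parallel gripper is mounted at the origin on a cart in front of the work surface, level with it; the furniture and walls round the work are solid. World frame = base frame: x ahead of the robot, y to its left, z up, the work surface at z = 0. Lengths are in mm, angles in rad, forces in N, time in s.
With the tool pointing down it reaches from about 350 to 925 mm from the base axis. Payload 6.4 kg.
Tool frame: the origin (TCP) lies midway between the tips of the shut fingers; the grasp point (between the pads) lies 19 mm behind it; z points along the fingers, x is the direction in which the jaws open and shut, and the axes are right-handed (so a half turn about z gives the same grasp; the last joint's range is limited). The gripper opens to 94 mm and grips with 3 to 60 N. Pads are 16 mm wide; open, the fingers measure 119 mm over their backs; the gripper's body (75 mm by 177 mm) begins 78 mm behind the grasp point.
Start: joints at [-1.316, 0.245, 1.558, -0, 1.339, -0.174], TCP at [270.263, -591.161, 205.455] pointing down, gripper open.
Joint ranges: [-3.13, 3.13], [-1.02, 2.26], [0.13, 2.54], [-0.95, 4.09], [0.21, 2.88], [-2.74, 2.74]. Speed limits (rad/s): [2.57, 2.57, 3.14, 3.14, 3.14, 3.14].

## Interface

Orientations are given as a rotation vector (axis times angle).
In Python, from plant import get_state, capture, sign_off gives the robot as it stands. The module is installed in compiled form; this text tells all that it offers.
- The arm moves only by the shell command python3 -m jog 'ROWS'. ROWS is JSON, a list of rows, each a list of 7 numbers: the finger opening in mm, from 0 to 94, then the shift along the tool's x, y, z in mm, then the turn, a rotation vector about the tool's x, y, z in rad. In form: [[jaw, tx, ty, tz, rx, ry, rz], ...]. A call has 1 to 12 rows; each row is the pose to reach, as a shift and turn from the pose commanded when the call began, along the tool's axes at that moment; what a row does not reach only later rows make up. A row lasts 1/12 s, in which the tool goes at most 41.7 mm and 7.16 degrees, less where a joint would pass 70% of its speed; a pose out of reach is approached as far as the arm can. A call with a gripper value outside its range is refused whole. The fingers move at their own pace and stop on an object; the grip force is fixed at half the most. Time passes only in rows, so rows that repeat a pose let the fingers close. It gives the time, the measured TCP pose, the force and the opening at its end, in the units of the state.
- get_state(): the state, without advancing time (a new reading comes with each control period).
- capture(name): name is "side" or "top" or "wrist"; returns a dict with "color" (420x560x3 uint8, red, green, blue), "fx", "fy", "cx", "cy" (pixels), "world_from_camera" (4x4, takes a point from camera to world coordinates); the wrist camera has in their place "hand_eye" (4x4, takes a point from camera to tool coordinates, whose origin is the TCP and whose axes are the tool frame's). Camera axes: x right, y down, z forward; pixel columns grow to the right and rows downward; lengths in mm; the calibration is good to about 2 mm. A picture is of the moment at which its call begins: read the wrist's pose just before it. There is no depth.
- sign_off(): hands the job in, once; it reports no verdict.
The state is a dict: "t": time; "joints": joint angles; "joint_vel": joint speeds; "joint_torque": joint torques, N m; "eef_pos": TCP position; "tool_rot": TCP orientation; "contact_force": force on the tool from outside, world axes, zero at the start; "wrist_torque": the same for the moment, N m; "grip_width": opening from 0.0 (shut) to 1.0 (fully open).
Only numpy, scipy, OpenCV 4.12 (cv2) and the standard library are available. Lean on these libraries where they do the work, as an engineer would, in place of code of your own. Each camera call takes 0.05 s, during which the arm holds its last target.

## Task

A sample vial is already in the well of the bench luminometer. Turn the lock collar on top of the well clockwise (seen from above) until its pointer stands at the locked mark at the front, so that no room light can reach the detector; only then take the shutter slide by its upright post and draw it straight out against its spring until the line engraved across the slide stands at the front edge of the guide, where its hole lies over the detector. Keep it still at the line for the three-second reading and finish still holding the post there, without letting go; leave the two vials and the timer beside the instrument alone.

Things in the scene. Friction and masses are not known exactly. Their poses are not given: they have to be found in the camera images.
- luminometer: Bench luminometer, fixed firmly to the worktop: white housing 130 x 112 mm, 62 mm high with a display in front; on top of it a dark shutter guide block (116 x 60 mm, top at 84 mm) and on that the round sample well (bright metal flange 88 mm across, top at 104 mm). Origin at the centre of its underside, straight below the collar's axis; its -x axis points out of its front, along which the slide is drawn, +z is up. Highest point (collar and cap) 132 mm.
- lock_collar (a joint): Angle of the black fluted lock collar in rad: 0 = pointer at the small round open mark, 1.20 = pointer at the locked mark; grows clockwise seen from above; hard stops at 0 and 1.22. It starts anywhere from 0 to 0.5. Stiff (0.12 N m of friction), it stays where it is left.
- collar_top (a point): Centre of the collar's top face, on its upright axis. The collar is round, 51 mm across the flutes (54 mm at the foot), 26 mm high, from 104.5 to 130.5 mm above the worktop; the flange below it is 88 mm across. It can be gripped from above on any diameter that clears the pointer.
- collar_pointer (a point): Tip of the pointer, a lug 7 mm wide and 7 mm high that stands out 9 mm from the foot of the collar to 35.5 mm from its axis.
- locked_mark (a point): Locked mark: a small dark raised bar on the flange, 37.5 mm from the collar's axis on the instrument's front (-x) side.
- open_mark (a point): Open mark: a small dark round pip on the flange, 37.5 mm from the collar's axis, 1.20 rad (69 degrees) anticlockwise from the locked mark seen from above.
- shutter (a joint): How far the shutter slide is drawn out, in m: 0 = home (shut), 0.040 = engraved line at the guide's front edge, hard stop at 0.060. A spring pulls it home with about 5 N at 0 and 12 N at 0.040; let go, it snaps shut.
- post_foot (a point): Foot of the upright steel post at the outer end of the slide, by which it is drawn: 32 mm high, 15 mm across at its waist (from 5 to 24 mm above its foot), 19 mm at the head. The point is the centre of its foot, on the slide's top face 75.5 mm above the worktop; when home it stands 46 mm in front of the guide's front edge and 114 mm in front of the collar's axis. The slide under it is an aluminium plate 36 mm wide and 5 mm thick.
- shutter_line (a point): Middle of the thin line engraved across the top of the slide; hidden inside the guide when home. It moves with the slide.
- guide_edge (a point): Middle of the guide block's front edge at the height of the slide's top face, 68 mm in front of the collar's axis; fixed to the instrument.
- vial_0: Capped sample vial, 21 mm across, 57 mm high, standing loose beside the instrument; bystander. Origin at the centre of its underside.
- vial_1: Second capped sample vial of the same size, standing loose; bystander. Origin at the centre of its underside.
- lab_timer: Timer, 70 x 64 x 16 mm, lying loose on the other side of the instrument; bystander. Origin at the centre of its underside.

How it is judged (in metres and radians):
On the way, in this order (a step that is already met when the one before it is completed fails the run):
1. the collar's pointer stands at the locked mark while the shutter is still shut (value of joint lock_collar above 1.1 rad and value of joint shutter below 0.008 m), for 0.2 s.
2. the slide is held at its line for the reading (value of joint shutter between 0.036 and 0.044 m and contact force between the fingers and shutter above 2 N), for 2 s.
At the end, for the whole second after the job is handed in: The collar is within 0.1 rad of its locked mark, and the fingers hold the post (more than 2 N) with the slide at rest and its line within 4 mm of the guide's edge (drawn out 36 to 44 mm), after at least 2 s there and through the last second (all of step 2 and value of joint lock_collar above 1.1 rad and velocity of joint shutter between -0.01 and 0.01 m/s); the arm keeps its last pose, push and grip.
It fails at once if the shutter is drawn more than 8 mm while the collar is not locked (value of joint shutter above 0.008 m and value of joint lock_collar below 1.08 rad).
It fails at once if a vial or the timer is shifted or knocked over (distance of any of vial_0, vial_1, lab_timer from where it was at the start of the episode above 0.02 m or angle between any of vial_0, vial_1's own z axis and vertical above 0.5 rad).
It also fails if it takes over 54 s, if anything falls off the work surface, if the arm or the gripper's body presses on something with over 40 N, if the wrist force passes 120 N, or if a joint passes its speed limit or range.

## Working session

There is one attempt and no reset: what is moved stays moved. The work goes in short steps, Python scripts to look and compute and a shell command to move; the robot and the scene stay as the last step left them, time stands still between calls to the robot, and variables do not carry over. Pictures are saved under pics/ and viewed, and the job is handed in when it is done.

```bash
mkdir -p pics; python3 - <<'E'
from plant import get_state, capture
import cv2
s=get_state(); print(s)
for n in("side","top"):
    c=capture(n); cv2.imwrite(f"pics/{n}0.png",c["color"][:,:,::-1]); print(n,c["fx"],c["fy"],c["cx"],c["cy"],c["world_from_camera"])
c=capture("wrist"); print(c["hand_eye"]); cv2.imwrite("pics/wrist0.png",c["color"][:,:,::-1])
E
```

```text
{'t': 0.0, 'joints': array([-1.31605650e+00,  2.45855493e-01,  1.55898965e+00, -3.05418547e-05,
        1.33869238e+00, -1.74090791e-01]), 'joint_vel': array([-0.00012325, -0.0004205 ,  0.00172959, -0.00097799, -0.00062536,
        0.00109483]), 'joint_torque': array([ 8.63473324e-04, -4.15830016e+01, -3.14599299e+01,  6.84902002e-02,
        3.32056079e-02, -1.25954398e-04]), 'eef_pos': array([ 270.12523742, -590.55586351,  204.33197137]), 'tool_rot': array([-2.64215658e+00,  1.69719218e+00,  2.27623987e-03]), 'contact_force': array([-0.59721622,  0.18579875, -0.43423775]), 'wrist_torque': array([-0.04010501,  0.00325386, -0.00326049]), 'grip_width': 0.9994477310357656}
side 420.70493030986603 420.70493030986603 284.24041091593443 214.96926021620524 [[-3.25096867e-01 -4.44642478e-01  8.34628716e-01 -6.98190499e+01]
 [-9.45641616e-01  1.44822324e-01 -2.91184528e-01  4.49576958e+02]
 [ 8.60013922e-03 -8.83922825e-01 -4.67553715e-01  4.94611475e+02]
 [ 0.00000000e+00  0.00000000e+00  0.00000000e+00  1.00000000e+00]]
top 524.839784030918 524.839784030918 268.11568856161523 206.81464801735999 [[-2.19787546e-02 -9.84501314e-01  1.73994531e-01  4.66607895e+02]
 [-9.99757005e-01  2.13486739e-02 -5.49222061e-03  2.12692921e+02]
 [ 1.69254590e-03 -1.74072964e-01 -9.84731303e-01  1.11056134e+03]
 [ 0.00000000e+00  0.00000000e+00  0.00000000e+00  1.00000000e+00]]
[[ 9.99999980e-01  1.97823976e-04 -1.69804517e-05  1.78759174e-01]
 [-1.86706358e-04  9.65994463e-01  2.58562687e-01 -7.37435723e+01]
 [ 6.75529211e-05 -2.58562679e-01  9.65994481e-01 -1.79064249e+02]
 [ 0.00000000e+00  0.00000000e+00  0.00000000e+00  1.00000000e+00]]
```

View pics/side0.png

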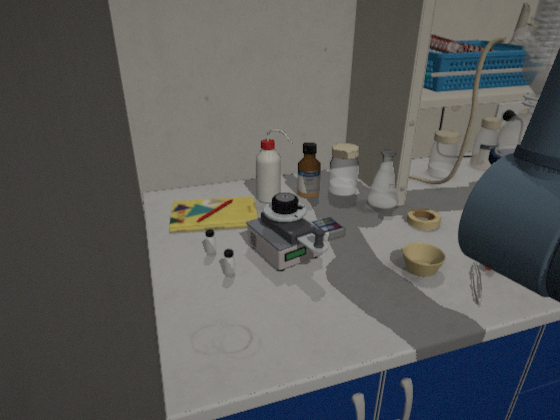

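View pics/top0.png

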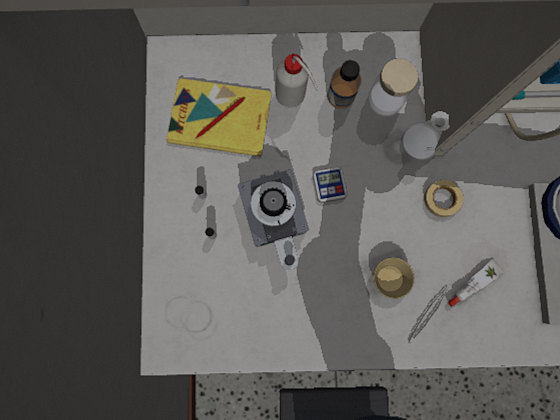

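The side view shows the instrument at about (285,230), with vials at (210,243) and (229,265). In the top view the collar is near (273,202), the post near (290,259), the vials at (200,190) and (210,232), and the timer at (329,184). I'll zoom in for detail.

```bash
python3 - <<'E'
import cv2,numpy as np
t=cv2.imread("pics/top0.png")[150:280,220:350]; s=cv2.imread("pics/side0.png")[180:280,220:345]
cv2.imwrite("pics/top0z.png",cv2.resize(t,None,fx=4.6,fy=4.6,interpolation=cv2.INTER_CUBIC))
cv2.imwrite("pics/side0z.png",cv2.resize(s,None,fx=6,fy=6,interpolation=cv2.INTER_CUBIC))
E
```

```text
(no output)
```

View pics/top0z.png

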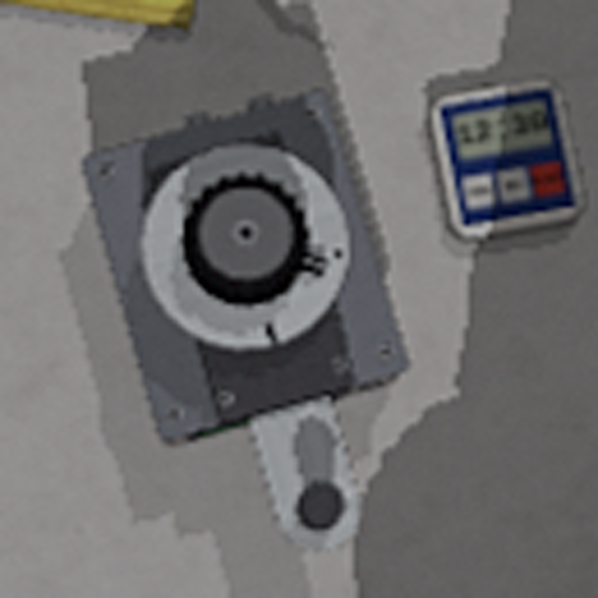

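View pics/side0z.png

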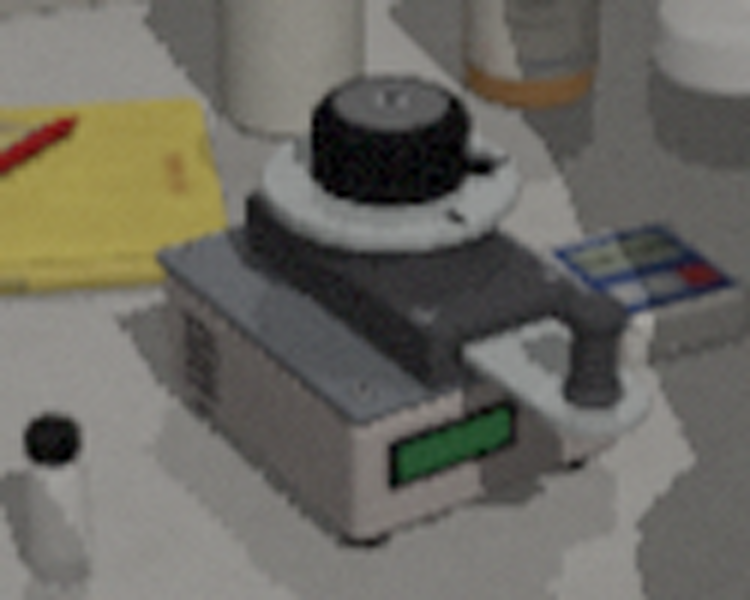

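```bash
cat > h.py <<'E'
import numpy as np
from scipy.spatial.transform import Rotation as R
from plant import get_state, capture
def ray(c,u,v,z,T=None):
    T=c["world_from_camera"] if T is None else T
    d=T[:3,:3]@np.array([(u-c["cx"])/c["fx"],(v-c["cy"])/c["fy"],1.]); o=T[:3,3]
    return o+d*(z-o[2])/d[2]
def proj(c,p,T=None):
    T=c["world_from_camera"] if T is None else T
    q=T[:3,:3].T@(np.asarray(p,float)-T[:3,3]); return np.array([c["fx"]*q[0]/q[2]+c["cx"],c["fy"]*q[1]/q[2]+c["cy"]])
def tool(s):
    T=np.eye(4);T[:3,:3]=R.from_rotvec(s["tool_rot"]).as_matrix();T[:3,3]=s["eef_pos"];return T
E
python3 - <<'E'
from h import *
c=capture("top"); f=lambda x,y,z: ray(c,220+(x+.5)/4.6-.5,150+(y+.5)/4.6-.5,z)
P=dict(col=f(245,233,130.5),post=f(321,505,107.5),lock=f(271,332,105.5),pip=f(337,254,105.5),tip=f(326,262,110),fl=f(246,247,104))
for k,p in P.items():
    d=p-P["col"]; print(k,p.round(1),np.hypot(*d[:2]).round(1),np.degrees(np.arctan2(d[1],d[0])).round(1))
cs=capture("side"); g=lambda x,y,z: ray(cs,220+(x+.5)/6-.5,180+(y+.5)/6-.5,z)
print(g(390,103,130.5),g(598,312,107.5),g(457,216,105.5),g(592,398,75.5))
s=get_state();T=tool(s);print(s["t"],T.round(3))
E
```

```text
col [652.2 197.9 130.5] 0.0 0.0
post [541.2 168.8 107.5] 114.8 -165.3
lock [614.4 187.6 105.5] 39.3 -164.8
pip [647.1 158.8 105.5] 39.4 -97.5
tip [643.  163.8 110. ] 35.3 -105.2
fl [651.2 197.2 104. ] 1.2 -146.5
[654.23529143 196.61579778 130.5       ] [539.70208023 168.61781244 107.5       ] [615.29494304 186.48409141 105.5       ] [541.36987979 168.28647326  75.5       ]
0.25 [[ 4.16000e-01 -9.09000e-01 -0.00000e+00  2.70196e+02]
 [-9.09000e-01 -4.16000e-01  1.00000e-03 -5.90884e+02]
 [-1.00000e-03 -0.00000e+00 -1.00000e+00  2.04945e+02]
 [ 0.00000e+00  0.00000e+00  0.00000e+00  1.00000e+00]]
```

Both cameras agree to about 2 mm:
- The collar axis is at about (653, 197).
- The post is at about (540.5, 168.6).
- The front direction has yaw −165°.
- The pointer is at yaw about −104°, so the collar angle is about 0.13 rad.

The collar-to-post distance measures 114.8 mm against the stated 114. Next I'll move above the collar with the jaws perpendicular to the pointer.

```bash
cat >> h.py <<'E'
def goal(x,y,z,yaw_deg):
    s=get_state();T=tool(s); a=np.radians(yaw_deg)
    G=np.column_stack([[np.cos(a),np.sin(a),0],[np.sin(a),-np.cos(a),0],[0,0,-1]])
    d=T[:3,:3].T@(np.array([x,y,z])-T[:3,3]); w=R.from_matrix(T[:3,:3].T@G).as_rotvec()
    print("t",s["t"],"eef",s["eef_pos"].round(1),"yaw",np.degrees(np.arctan2(T[1,0],T[0,0])).round(1),"F",s["contact_force"].round(1),"grip",round(s["grip_width"]*94,1),"j",s["joints"].round(2))
    print("shift",d.round(1),"turn",w.round(4))
E
python3 -c "
from h import *
goal(653,197.3,215,-14)"
```

```text
t 0.25 eef [ 270.2 -590.9  204.9] yaw -65.4 F [0.1 0.3 0.3] grip 94.3 j [-1.32  0.25  1.56 -0.    1.34 -0.17]
shift [-557.7 -675.9   -9.5] turn [-5.000e-04  8.000e-04 -8.977e-01]
```

```bash
python3 -m jog '[[94,-23,-28,-2,0,0,-0.04],[94,-46,-56,-3,0,0,-0.08],[94,-70,-84,-5,0,0,-0.12],[94,-93,-113,-6,0,0,-0.16],[94,-116,-141,-8,0,0,-0.2],[94,-139,-169,-9,0,0,-0.24],[94,-163,-197,-9,0,0,-0.28],[94,-186,-225,-9,0,0,-0.32],[94,-209,-253,-9,0,0,-0.36],[94,-232,-282,-9,0,0,-0.4],[94,-256,-310,-9,0,0,-0.44],[94,-278,-338,-9,0,0,-0.45]]'; python3 -c "
from h import *
goal(653,197.3,215,-14)"
```

```text
t: 1.25
eef_pos: [462.4, -195.9, 214.6]
tool_rot: [2.956, -1.063, 0.0]
contact_force: [-0.5, 0.4, -1.3]
grip_width: 1.0
t 1.25 eef [ 462.4 -195.9  214.6] yaw -39.6 F [-0.5  0.4 -1.3] grip 94.0 j [-0.63 -0.12  1.92  0.    1.34  0.06]
shift [-1.035e+02 -4.245e+02 -4.000e-01] turn [-0.000e+00 -3.000e-04 -4.462e-01]
```

```bash
python3 -m jog '[[94,-9,-35,0,0,0,-0.04],[94,-17,-71,0,0,0,-0.08],[94,-26,-106,0,0,0,-0.12],[94,-34,-142,0,0,0,-0.16],[94,-43,-177,0,0,0,-0.2],[94,-52,-212,0,0,0,-0.24],[94,-60,-248,0,0,0,-0.28],[94,-69,-283,0,0,0,-0.32],[94,-78,-318,0,0,0,-0.36],[94,-86,-354,0,0,0,-0.4],[94,-95,-389,0,0,0,-0.44],[94,-103.5,-424.5,0,0,0,-0.446]]'; python3 - <<'E'
from h import *
import cv2
goal(653,197.3,215,-14)
c=capture("wrist"); cv2.imwrite("pics/w1.png",c["color"][:,:,::-1])
goal(653,197.3,215,-14)
E
```

```text
t: 2.25
eef_pos: [653.6, 196.9, 214.3]
tool_rot: [3.118, -0.383, -0.0]
contact_force: [-0.5, -0.4, 0.2]
grip_width: 1.0
t 2.25 eef [653.6 196.9 214.3] yaw -14.0 F [-0.5 -0.4  0.2] grip 94.0 j [ 0.13  0.31  1.46 -0.    1.37  0.37]
shift [-0.7 -0.2 -0.7] turn [0.0002 0.0002 0.    ]
t 2.3 eef [654.9 202.1 213.7] yaw -13.8 F [-3.5  1.1  0. ] grip 93.7 j [0.13 0.32 1.45 0.   1.37 0.37]
shift [-0.7  5.1 -1.3] turn [-0.0033 -0.0002  0.0031]
```

View pics/w1.png

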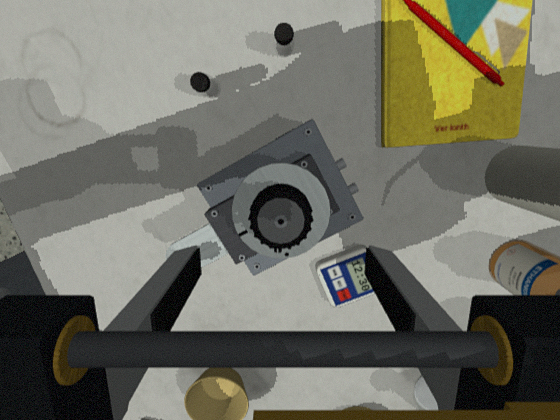

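The arm was still swinging when that picture was taken. I'll let it settle and shoot again.

```bash
python3 -m jog '[[94,0,0,0,0,0,0],[94,0,0,0,0,0,0],[94,0,0,0,0,0,0],[94,0,0,0,0,0,0]]'; python3 - <<'E'
from h import *
import cv2
s=get_state()
c=capture("wrist"); cv2.imwrite("pics/w2.png",c["color"][:,:,::-1])
goal(653,197.3,215,-14)
T=tool(s)@c["hand_eye"]; np.savez("w2.npz",T=T,fx=c["fx"],fy=c["fy"],cx=c["cx"],cy=c["cy"])
for p in [(653,197.3,130.5),(540.5,168.6,107.5)]: print(proj(c,p,T))
im=c["color"][100:300,140:380,::-1]; cv2.imwrite("pics/w2z.png",cv2.resize(im,None,fx=3,fy=3,interpolation=cv2.INTER_CUBIC))
E
```

```text
t: 2.63
eef_pos: [653.0, 193.9, 214.6]
tool_rot: [3.117, -0.388, -0.0]
contact_force: [-0.0, -0.4, -0.5]
grip_width: 1.003
t 2.6833 eef [653.1 193.9 214.7] yaw -14.2 F [ 0.5 -0.3 -0.9] grip 94.0 j [ 0.12  0.31  1.46 -0.    1.37  0.37]
shift [-0.9 -3.3 -0.3] turn [ 0.     -0.0001 -0.0032]
[282.55343342 215.52217054]
[171.48508827 267.19425141]
```

View pics/w2z.png

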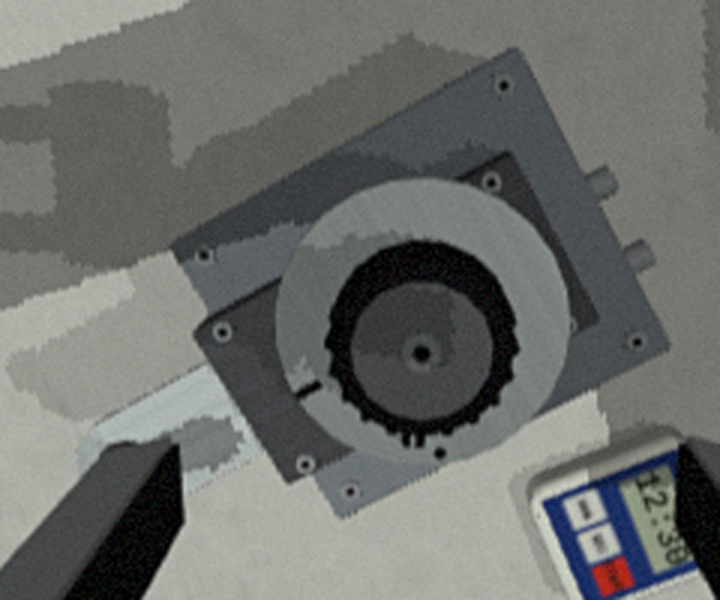

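```bash
python3 - <<'E'
from h import *
d=np.load("w2.npz"); c={k:float(d[k]) for k in("fx","fy","cx","cy")}; T=d["T"]
f=lambda x,y,z: ray(c,140+(x+.5)/3-.5,100+(y+.5)/3-.5,z,T)
C=f(422,352,131)
for k,p in dict(col=C,tip=f(413,447,109),pip=f(440,453,105.5),lock=f(306,390,105.5),fl=f(422,322,104)).items():
    e=p-C; print(k,p.round(1),np.hypot(*e[:2]).round(1),np.degrees(np.arctan2(e[1],e[0])).round(1))
E
```

```text
col [651.  196.7 131. ] 0.0 0.0
tip [639.5 162.9 109. ] 35.7 -108.9
pip [646.6 157.8 105.5] 39.2 -96.5
lock [612.6 187.  105.5] 39.6 -165.9
fl [651.2 198.5 104. ] 1.8 82.0
```

Wrist view refines this: collar centre about (652, 197), pointer at about −108.5° (collar about 0.2 rad), locked mark at about −165.5°, pip at −96.5°. The 69° spacing between the marks checks. Now aligning and descending.

```bash
python3 -c "
from h import *
goal(652,197.2,140,-18.5)"
```

```text
t 2.6833 eef [653.1 193.9 214.7] yaw -14.2 F [ 0.5 -0.3 -0.9] grip 94.0 j [ 0.12  0.31  1.46 -0.    1.37  0.37]
shift [-1.9 -2.9 74.7] turn [ 0.     -0.0001  0.0753]
```

```bash
python3 -m jog '[[94,-1,-1,15,0,0,0.03],[94,-2,-3,30,0,0,0.06],[94,-2,-3,45,0,0,0.075],[94,-2,-3,60,0,0,0.075],[94,-2,-3,70,0,0,0.075],[94,-2,-3,75,0,0,0.075],[94,-2,-3,75,0,0,0.075],[94,-2,-3,75,0,0,0.075],[94,-2,-3,75,0,0,0.075]]'; python3 - <<'E'
from h import *
import cv2
s=get_state()
c=capture("wrist"); cv2.imwrite("pics/w3.png",c["color"][:,:,::-1])
goal(652,197.2,108,-18.5)
T=tool(s)@c["hand_eye"]
for p in [(652,197.2,130.5),(540.5,168.6,107.5)]: print(proj(c,p,T))
E
```

```text
t: 3.43
eef_pos: [652.8, 198.6, 140.5]
tool_rot: [-3.101, 0.502, -0.003]
contact_force: [-0.5, 0.4, 1.2]
grip_width: 1.0
t 3.4833 eef [652.8 198.6 140.7] yaw -18.4 F [-0.3 -0.3 -0.1] grip 93.9 j [0.13 0.38 1.52 0.   1.25 0.45]
shift [-0.4  1.6 32.7] turn [-0.0009 -0.0018  0.002 ]
[283.22486658 255.15578428]
[147.56843571 324.79471273]
```

View pics/w3.png

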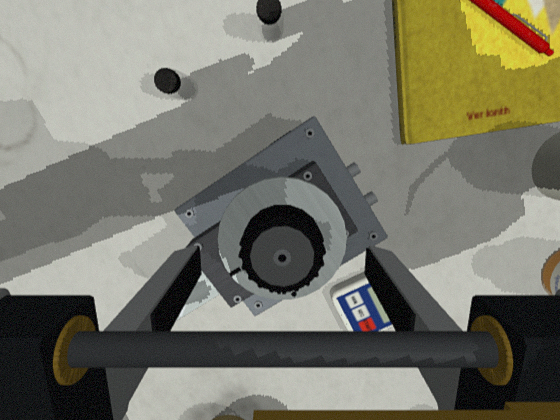

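The collar sits centred between the fingers at (281.5,258), against a predicted (283,255), so about 1 mm off. I'll descend and close.

```bash
python3 -m jog '[[94,-1,2.5,8,0,0,0],[94,-1,2.5,16,0,0,0],[94,-1,2.5,24,0,0,0],[94,-1,2.5,29,0,0,0],[94,-1,2.5,32,0,0,0],[94,-1,2.5,32,0,0,0],[94,-1,2.5,32,0,0,0],[94,-1,2.5,32,0,0,0]]'; python3 -c "
from h import *
goal(652,197.2,108,-18.5)"
```

```text
t: 4.15
eef_pos: [650.6, 196.5, 107.8]
tool_rot: [-3.101, 0.502, -0.001]
contact_force: [-0.5, 0.2, -0.5]
grip_width: 1.006
t 4.15 eef [650.6 196.5 107.8] yaw -18.4 F [-0.5  0.2 -0.5] grip 94.5 j [0.13 0.41 1.54 0.   1.19 0.45]
shift [ 1.1 -1.1 -0.2] turn [-0.0003 -0.0006  0.0019]
```

```bash
python3 -m jog '[[70,0,0,0,0,0,0],[56,0,0,0,0,0,0],[50,0,0,0,0,0,0],[45,0,0,0,0,0,0],[40,0,0,0,0,0,0],[40,0,0,0,0,0,0],[40,0,0,0,0,0,0],[40,0,0,0,0,0,0],[40,0,0,0,0,0,0],[40,0,0,0,0,0,0]]'; python3 - <<'E'
from h import *
import cv2
goal(652,197.2,108,-18.5)
c=capture("wrist"); cv2.imwrite("pics/w4.png",c["color"][:,:,::-1])
E
```

```text
t: 4.98
eef_pos: [651.4, 196.1, 107.6]
tool_rot: [-3.101, 0.502, -0.004]
contact_force: [5.3, -0.7, -1.7]
grip_width: 0.54
t 4.9833 eef [651.4 196.1 107.6] yaw -18.4 F [ 5.3 -0.7 -1.7] grip 50.8 j [ 0.13  0.41  1.54 -0.    1.19  0.45]
shift [ 0.2 -1.3 -0.4] turn [-0.0006 -0.0026  0.0017]
```

View pics/w4.png

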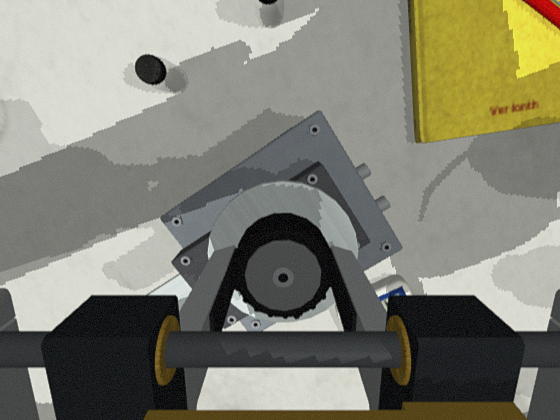

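The grip closed at 50.8 mm, matching the 51 mm collar. Turning clockwise (+z of tool), first part.

```bash
python3 -m jog '[[40,0,0,0,0,0,0.04],[40,0,0,0,0,0,0.08],[40,0,0,0,0,0,0.13],[40,0,0,0,0,0,0.18],[40,0,0,0,0,0,0.23],[40,0,0,0,0,0,0.28],[40,0,0,0,0,0,0.33],[40,0,0,0,0,0,0.38],[40,0,0,0,0,0,0.43],[40,0,0,0,0,0,0.47],[40,0,0,0,0,0,0.5],[40,0,0,0,0,0,0.5]]'; python3 - <<'E'
from h import *
import cv2
goal(652,197.2,108,-18.5); print(get_state()["wrist_torque"])
c=capture("wrist"); cv2.imwrite("pics/w5.png",c["color"][:,:,::-1])
c=capture("top"); cv2.imwrite("pics/t5.png",c["color"][:,:,::-1])
E
```

```text
t: 6.03
eef_pos: [650.8, 196.4, 107.6]
tool_rot: [-2.879, 1.254, -0.002]
contact_force: [3.0, -0.4, -1.6]
grip_width: 0.541
t 6.0333 eef [650.8 196.4 107.6] yaw -47.1 F [ 3.  -0.4 -1.6] grip 50.9 j [0.13 0.41 1.54 0.   1.19 0.95]
shift [ 0.2 -1.4 -0.4] turn [-0.0009 -0.0009 -0.4988]
[-0.03784732 -0.64929752 -0.07448152]
```

View pics/w5.png

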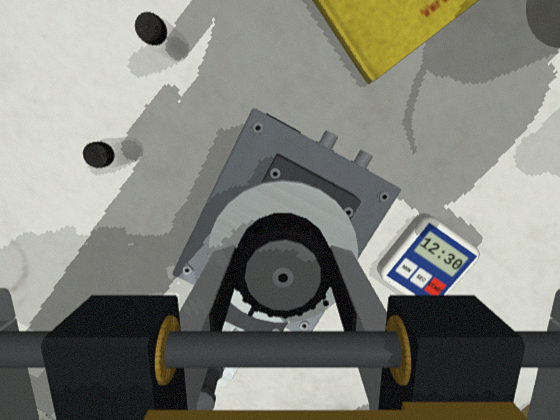

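```bash
python3 -m jog '[[40,0,0,0,0,0,0.04],[40,0,0,0,0,0,0.08],[40,0,0,0,0,0,0.13],[40,0,0,0,0,0,0.18],[40,0,0,0,0,0,0.23],[40,0,0,0,0,0,0.28],[40,0,0,0,0,0,0.33],[40,0,0,0,0,0,0.38],[40,0,0,0,0,0,0.43],[40,0,0,0,0,0,0.47],[40,0,0,0,0,0,0.5],[40,0,0,0,0,0,0.51]]'; python3 - <<'E'
from h import *
import cv2
goal(652,197.2,108,-18.5); print(get_state()["wrist_torque"])
c=capture("wrist"); cv2.imwrite("pics/w6.png",c["color"][:,:,::-1])
E
```

```text
t: 7.13
eef_pos: [650.5, 197.0, 107.6]
tool_rot: [-2.471, 1.938, 0.0]
contact_force: [2.3, 2.0, -1.7]
grip_width: 0.543
t 7.1333 eef [650.5 197.  107.6] yaw -76.2 F [ 2.3  2.  -1.7] grip 51.0 j [0.13 0.41 1.54 0.   1.19 1.46]
shift [ 0.2 -1.5 -0.4] turn [-1.2000e-03  3.0000e-04 -1.0076e+00]
[ 0.47754968 -0.60978641  0.38327796]
```

View pics/w6.png

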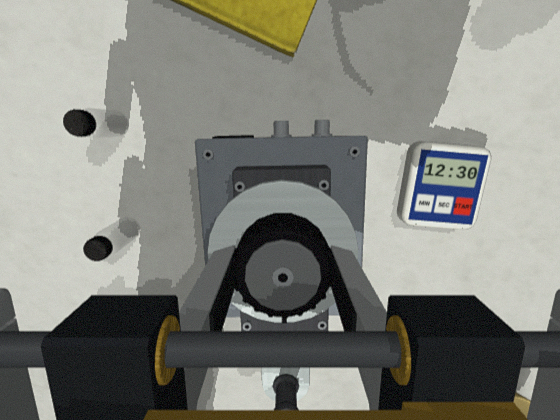

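Wrist torque about z rose to 0.38 N·m, above the 0.12 N·m friction, so the collar is likely at its stop. The pointer at (285,318) looks in line with the front. I'll hold, release, lift and check.

```bash
python3 -m jog '[[40,0,0,0,0,0,0],[40,0,0,0,0,0,0],[70,0,0,0,0,0,0],[94,0,0,0,0,0,0],[94,0,0,0,0,0,0],[94,0,0,0,0,0,0],[94,0,0,-10,0,0,0],[94,0,0,-30,0,0,0],[94,0,0,-55,0,0,0],[94,0,0,-75,0,0,0],[94,0,0,-80,0,0,0],[94,0,0,-80,0,0,0]]'; python3 -m jog '[[94,0,0,0,0,0,0],[94,0,0,0,0,0,0],[94,0,0,0,0,0,0]]'; python3 - <<'E'
from h import *
import cv2
s=get_state()
c=capture("wrist"); cv2.imwrite("pics/w7.png",c["color"][:,:,::-1])
goal(652,197.2,188,-75.3)
T=tool(s)@c["hand_eye"]; np.savez("w7.npz",T=T,fx=c["fx"],fy=c["fy"],cx=c["cx"],cy=c["cy"])
for p in [(652,197.2,130.5),(541,168.6,107.5)]: print(proj(c,p,T))
im=c["color"][180:380,160:400,::-1]; cv2.imwrite("pics/w7z.png",cv2.resize(im,None,fx=3,fy=3,interpolation=cv2.INTER_CUBIC))
E
```

```text
t: 8.18
eef_pos: [651.6, 196.5, 190.3]
tool_rot: [-2.469, 1.938, -0.005]
contact_force: [0.1, -0.6, -0.2]
grip_width: 1.001
t: 8.43
eef_pos: [649.2, 196.2, 185.4]
tool_rot: [2.469, -1.938, -0.004]
contact_force: [-0.4, -0.4, 0.0]
grip_width: 0.999
t 8.4833 eef [649.4 196.3 185.6] yaw -76.3 F [0.6 0.3 0.1] grip 94.4 j [ 0.13  0.33  1.49 -0.    1.32  1.46]
shift [-0.3 -2.7 -2.4] turn [ 0.003   0.0003 -0.0168]
[281.60129482 225.83251498]
[283.35756303 342.66085211]
```

View pics/w7z.png

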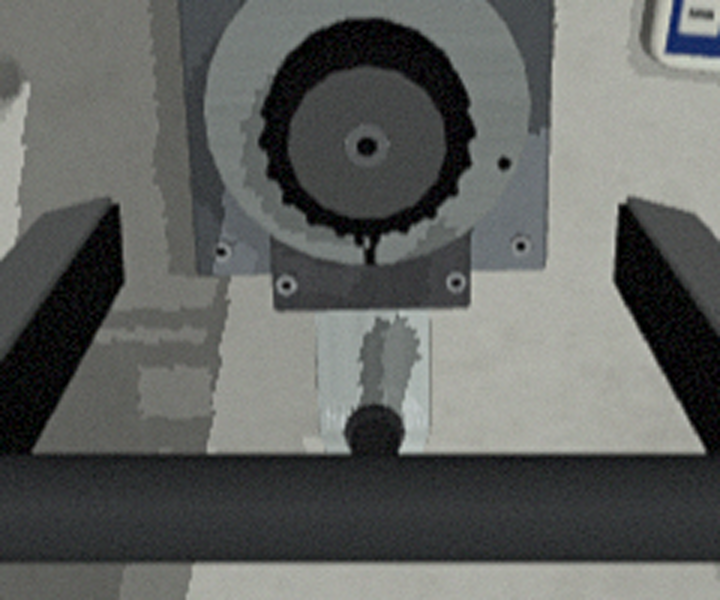

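```bash
python3 - <<'E'
from h import *
import cv2
d=np.load("w7.npz"); c={k:float(d[k]) for k in("fx","fy","cx","cy")}; T=d["T"]; print(c["fx"])
for z in (75.5,99,107.5): print(z,(proj(c,(541,168.6,z),T)-[160,180])*3)
f=lambda x,y,z: ray(c,160+(x+.5)/3-.5,180+(y+.5)/3-.5,z,T)
C=f(367,146,131)
for k,p in dict(col=C,tip=f(367,243,110),pip=f(504,163,105.5),lock=f(370,252,105.5),guideL=f(275,309,84),guideR=f(469,306,84)).items():
    e=p-C; print(k,p.round(1),np.hypot(*e[:2]).round(1),np.degrees(np.arctan2(e[1],e[0])).round(1))
for n,(a,b,w,h) in dict(side=(220,180,125,100),top=(220,150,130,130)).items():
    q=capture(n); cv2.imwrite(f"pics/{n}8z.png",cv2.resize(q["color"][b:b+h,a:a+w,::-1],None,fx=4.6,fy=4.6,interpolation=cv2.INTER_CUBIC))
E
```

```text
336.50412159939344
75.5 [369.84698525 426.0298306 ]
99 [370.00827346 470.30131699]
107.5 [370.07268908 487.98255634]
col [650.4 196.5 131. ] 0.0 0.0
tip [617.2 188.4 110. ] 34.1 -166.3
pip [646.7 157.6 105.5] 39.1 -95.4
lock [613.  186.6 105.5] 38.7 -165.1
guideL [578.9 207.9  84. ] 72.4 170.9
guideR [593.9 150.9  84. ] 72.6 -141.1
```

View pics/side8z.png

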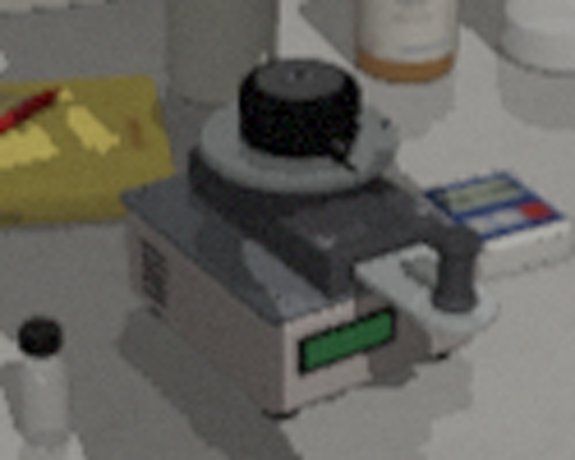

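The pointer reads −166.3° against the mark at −165.1°, so the collar is locked within about 0.02 rad. The slide is still home. In the robot frame the post is at about (540.6, 167.6). I'll go above it with the jaws along the draw direction (yaw 14.8°), so the pull is carried by contact rather than friction.

```bash
python3 -c "
from h import *
goal(540.6,167.6,150,14.8)"
```

```text
t 8.5833 eef [649.8 196.4 186.2] yaw -76.3 F [ 0.6 -0.2  0.9] grip 94.3 j [ 0.13  0.33  1.49 -0.    1.32  1.46]
shift [  2.  112.8  36.4] turn [ 1.4000e-03  1.7000e-03 -1.5893e+00]
```

View pics/top8z.png

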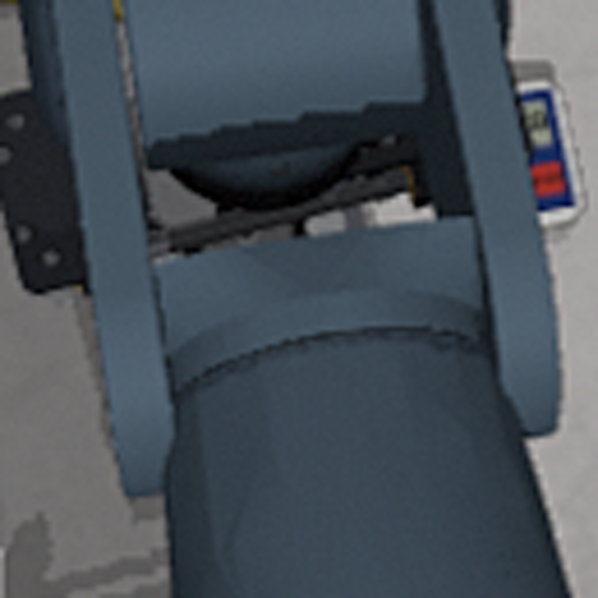

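```bash
python3 -m jog '[[94,0,10,0,0,0,-0.1],[94,0,20,0,0,0,-0.2],[94,0,32,0,0,0,-0.3],[94,1,44,0,0,0,-0.41],[94,1,56,0,0,0,-0.52],[94,1,68,0,0,0,-0.63],[94,2,80,0,0,0,-0.74],[94,2,90,0,0,0,-0.85],[94,2,100,0,0,0,-0.96],[94,2,107,0,0,0,-1.07],[94,2,111,0,0,0,-1.17],[94,2,113,0,0,0,-1.26]]'; python3 -m jog '[[70,0,0,0,0,0,-0.09],[60,0,0,0,0,0,-0.18],[50,0,0,0,0,0,-0.26],[44,0,0,0,0,0,-0.31],[44,0,0,0,0,0,-0.33],[44,0,0,0,0,0,-0.33],[44,0,0,0,0,0,-0.33],[44,0,0,0,0,0,-0.33]]'; python3 - <<'E'
from h import *
import cv2
s=get_state()
c=capture("wrist"); cv2.imwrite("pics/w9.png",c["color"][:,:,::-1])
goal(540.6,167.6,150,14.8)
T=tool(s)@c["hand_eye"]; np.savez("w9.npz",T=T,fx=c["fx"],fy=c["fy"],cx=c["cx"],cy=c["cy"])
for z in (107.5,75.5): print(proj(c,(540.6,167.6,z),T))
E
```

```text
t: 9.58
eef_pos: [540.3, 167.6, 187.1]
tool_rot: [3.14, -0.104, -0.001]
contact_force: [0.0, 0.0, -0.6]
grip_width: 0.999
t: 10.25
eef_pos: [541.0, 167.6, 187.4]
tool_rot: [-3.115, -0.404, 0.0]
contact_force: [-0.4, 0.2, -0.1]
grip_width: 0.479
t 10.3 eef [541.  167.6 187.4] yaw 14.8 F [-0.3  0.4 -0.4] grip 44.4 j [ 0.1   0.07  1.79 -0.    1.28 -0.16]
shift [-0.4 -0.1 37.4] turn [-0.      0.0001  0.0001]
[283.55357468 221.47218614]
[283.49654581 211.58056783]
```

View pics/w9.png

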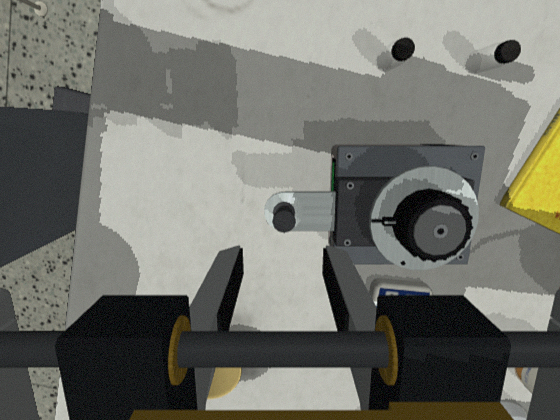

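```bash
python3 - <<'E'
import cv2
im=cv2.imread("pics/w9.png")[180:260,250:350]; cv2.imwrite("pics/w9z.png",cv2.resize(im,None,fx=7,fy=7,interpolation=cv2.INTER_CUBIC))
E
```

```text
(no output)
```

View pics/w9z.png

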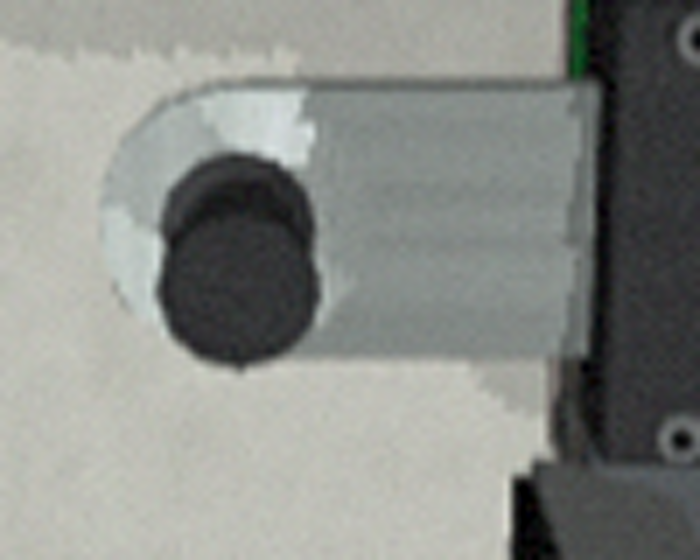

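The post head is at (284.3,221) against a predicted (283.6,221.5), and the slide's edges run level in the view, so the yaw is right. Descending.

```bash
python3 -m jog '[[44,0,0,15,0,0,0],[44,0,0,30,0,0,0],[44,0,0,45,0,0,0],[44,0,0,58,0,0,0],[44,0,0,70,0,0,0],[44,0,0,80,0,0,0],[44,0,0,89,0,0,0],[44,0,0,96,0,0,0],[44,0,0,102,0,0,0],[44,0,0,106,0,0,0],[44,0,0,107.5,0,0,0],[44,0,0,107.5,0,0,0]]'; python3 -m jog '[[44,0,0,0,0,0,0],[44,0,0,0,0,0,0]]'; python3 - <<'E'
from h import *
import cv2
s=get_state()
c=capture("wrist"); cv2.imwrite("pics/w10.png",c["color"][:,:,::-1])
goal(540.6,167.6,79.5,14.8)
q=capture("side"); cv2.imwrite("pics/s10z.png",cv2.resize(q["color"][160:290,220:400,::-1],None,fx=4,fy=4,interpolation=cv2.INTER_CUBIC))
E
```

```text
t: 11.3
eef_pos: [541.0, 167.7, 79.8]
tool_rot: [-3.115, -0.406, 0.0]
contact_force: [-0.4, 0.2, -0.2]
grip_width: 0.466
t: 11.47
eef_pos: [541.5, 167.7, 80.5]
tool_rot: [3.115, 0.406, 0.002]
contact_force: [0.0, -0.7, 0.7]
grip_width: 0.468
t 11.5167 eef [541.4 167.7  80.5] yaw 14.8 F [-0.5 -0.3 -1. ] grip 43.9 j [ 0.1   0.2   1.86 -0.    1.08 -0.16]
shift [-0.8 -0.1  1. ] turn [ 0.0002 -0.001   0.0007]
```

View pics/w10.png

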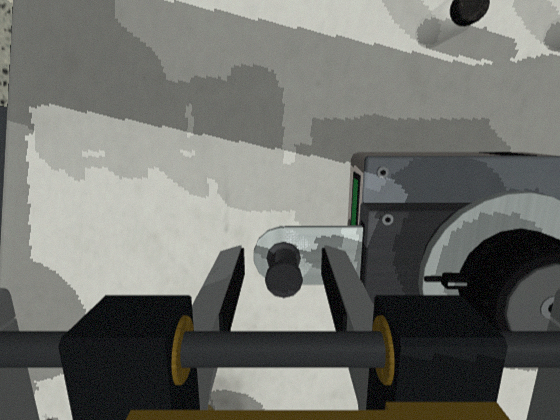

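View pics/s10z.png

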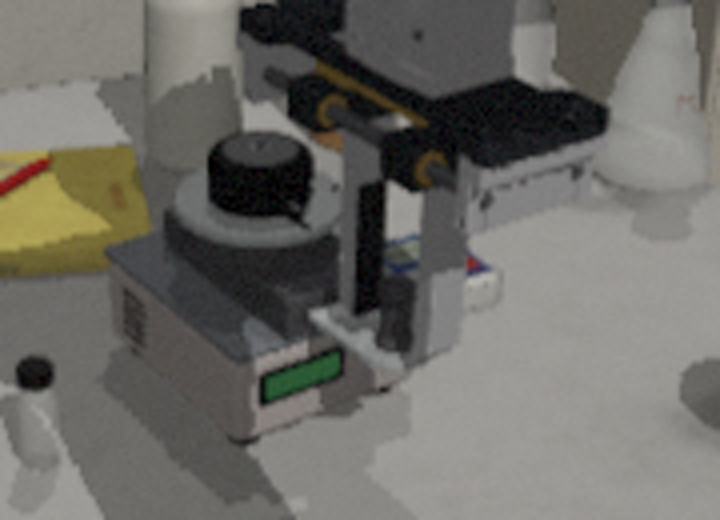

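The fingers straddle the post and clear the guide. Closing.

```bash
python3 -m jog '[[30,0,0,0,0,0,0],[22,0,0,0,0,0,0],[16,0,0,0,0,0,0],[10,0,0,0,0,0,0],[5,0,0,0,0,0,0],[5,0,0,0,0,0,0],[5,0,0,0,0,0,0],[5,0,0,0,0,0,0]]'; python3 - <<'E'
from h import *
import cv2
goal(541,167.7,79.5,14.8)
q=capture("wrist"); cv2.imwrite("pics/w11z.png",cv2.resize(q["color"][180:380,160:440,::-1],None,fx=2.8,fy=2.8,interpolation=cv2.INTER_CUBIC))
E
```

```text
t: 12.23
eef_pos: [541.8, 167.8, 80.1]
tool_rot: [-3.115, -0.405, -0.003]
contact_force: [4.0, 2.4, -3.8]
grip_width: 0.179
t 12.2333 eef [541.8 167.8  80.1] yaw 14.8 F [ 4.   2.4 -3.8] grip 16.8 j [ 0.1   0.2   1.86  0.    1.08 -0.16]
shift [-0.8 -0.1  0.6] turn [-0.     -0.0022  0.0005]
```

View pics/w11z.png

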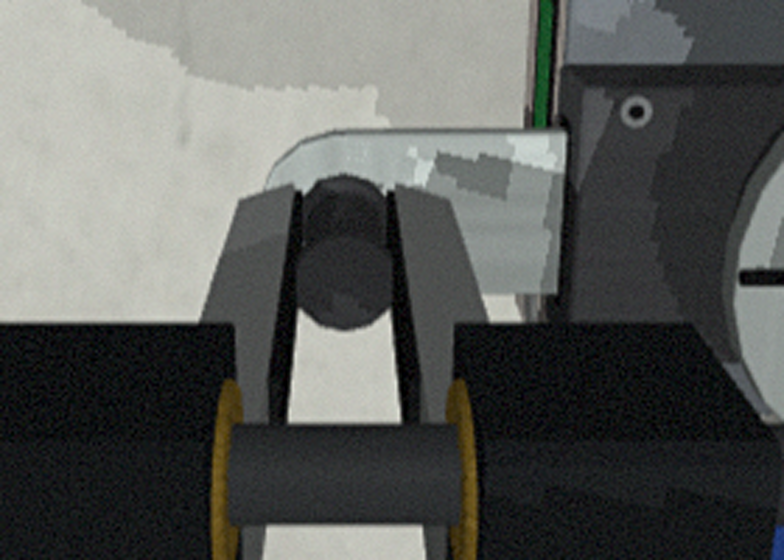

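Gripped at 16.8 mm on the post. Now drawing straight out (tool −x).

```bash
python3 -m jog '[[5,-2,0,0,0,0,0],[5,-5,0,0,0,0,0],[5,-8,0,0,0,0,0],[5,-11,0,0,0,0,0],[5,-14,0,0,0,0,0],[5,-17,0,0,0,0,0],[5,-20,0,0,0,0,0],[5,-23,0,0,0,0,0],[5,-26,0,0,0,0,0],[5,-28,0,0,0,0,0],[5,-30,0,0,0,0,0],[5,-30,0,0,0,0,0]]'; python3 - <<'E'
from h import *
import cv2
goal(540.6-.967*40,167.6-.255*40,80,14.8)
q=capture("wrist"); cv2.imwrite("pics/w12z.png",cv2.resize(q["color"][180:380,160:440,::-1],None,fx=2.8,fy=2.8,interpolation=cv2.INTER_CUBIC))
E
```

```text
t: 13.28
eef_pos: [513.7, 160.3, 80.1]
tool_rot: [-3.115, -0.405, -0.008]
contact_force: [10.0, 2.8, -8.0]
grip_width: 0.178
t 13.2833 eef [513.7 160.3  80.1] yaw 14.8 F [10.   2.8 -8. ] grip 16.8 j [ 0.09  0.13  1.93  0.    1.07 -0.17]
shift [-12.1  -0.2   0.1] turn [ 0.     -0.0052  0.0003]
```

View pics/w12z.png

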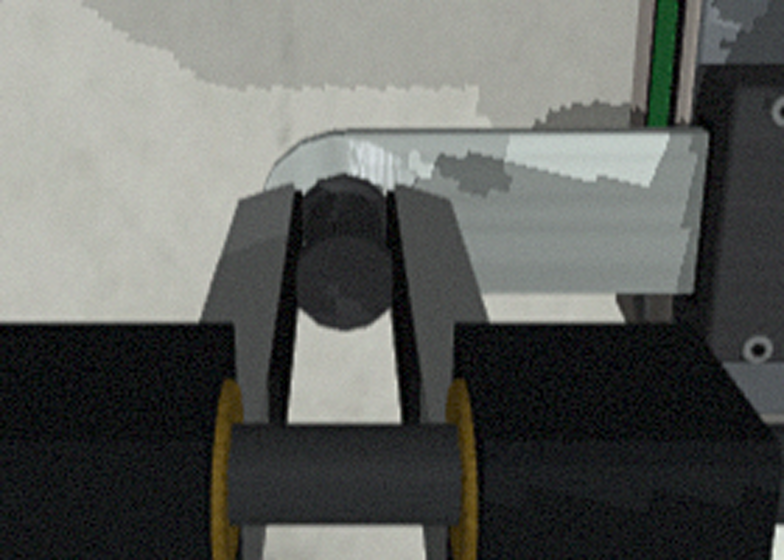

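The post follows the fingers, with about 29 mm drawn and 10 N. Drawing the remaining part.

```bash
python3 -m jog '[[5,-2,0,0,0,0,0],[5,-4,0,0,0,0,0],[5,-6,0,0,0,0,0],[5,-8,0,0,0,0,0],[5,-9.5,0,0,0,0,0],[5,-11,0,0,0,0,0],[5,-11,0,0,0,0,0],[5,-11,0,0,0,0,0],[5,-11,0,0,0,0,0]]'; python3 - <<'E'
from h import *
import cv2
goal(540.6-.967*40,167.6-.255*40,80,14.8)
s=get_state()
q=capture("wrist"); cv2.imwrite("pics/w13.png",q["color"][:,:,::-1]); cv2.imwrite("pics/w13z.png",cv2.resize(q["color"][200:320,240:460,::-1],None,fx=3.6,fy=3.6,interpolation=cv2.INTER_CUBIC))
T=tool(s)@q["hand_eye"]; np.savez("w13.npz",T=T,fx=q["fx"],fy=q["fy"],cx=q["cx"],cy=q["cy"])
q=capture("side"); cv2.imwrite("pics/s13z.png",cv2.resize(q["color"][180:280,240:365,::-1],None,fx=6,fy=6,interpolation=cv2.INTER_CUBIC))
E
```

```text
t: 14.08
eef_pos: [503.6, 157.7, 80.2]
tool_rot: [-3.115, -0.405, -0.01]
contact_force: [11.7, 3.5, -8.5]
grip_width: 0.183
t 14.0833 eef [503.6 157.7  80.2] yaw 14.8 F [11.7  3.5 -8.5] grip 17.2 j [ 0.09  0.11  1.96  0.    1.07 -0.17]
shift [-1.7 -0.2  0.2] turn [-0.     -0.0063  0.0002]
```

View pics/w13z.png

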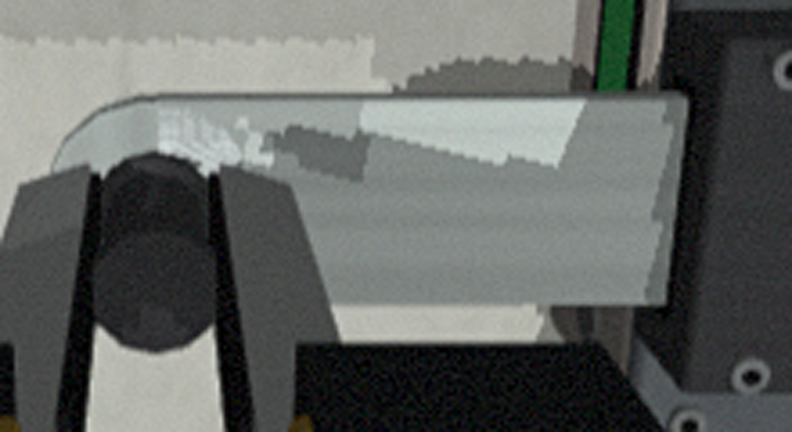

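View pics/s13z.png

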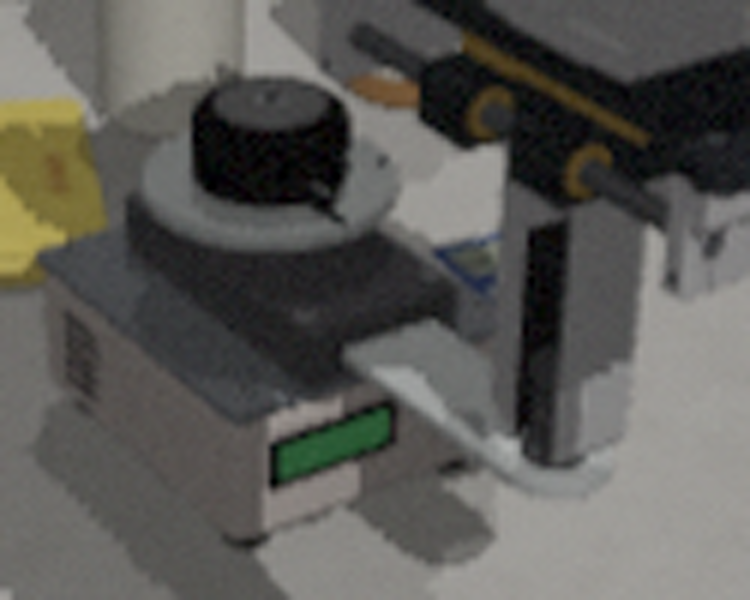

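```bash
python3 - <<'E'
from h import *
d=np.load("w13.npz"); c={k:float(d[k]) for k in("fx","fy","cx","cy")}; T=d["T"]
f=lambda x,y,z: ray(c,240+(x+.5)/3.6-.5,200+(y+.5)/3.6-.5,z,T)
a=np.radians(14.8); u=np.array([np.cos(a),np.sin(a),0]); v=np.array([-np.sin(a),np.cos(a),0])
P=dict(headtop=f(155,295,107.5),footfar=f(157,155,75.5),e1=f(686,97,75.5),e2=f(667,304,75.5),slideL=f(300,97,75.5),slideR=f(400,304,75.5),tip0=f(53,170,75.5))
for k,p in P.items(): print(k,p.round(1),"along",(p@u).round(1),"across",(p@v).round(1))
for n,p in dict(foot=(503.6,157.7,75.5)).items(): q=proj(c,p,T); print((q-[240,200])*3.6, np.array(p)@u)
print("expected edge along", np.array([650.8,196.7,0])@u-68)
E
```

```text
headtop [502.5 157.4 107.5] along 526.0 across 23.8
footfar [500.7 166.1  75.5] along 526.5 across 32.7
e1 [579.4 196.8  75.5] along 610.5 across 42.3
e2 [589.5 162.3  75.5] along 611.4 across 6.3
slideL [520.1 181.2  75.5] along 549.2 across 42.4
slideR [546.5 151.   75.5] along 566.9 across 6.4
tip0 [485.2 159.4  75.5] along 509.8 across 30.1
[159.82066032 205.20252599] 527.17605452768
expected edge along 611.4548418897522
```

Measured post-to-edge distance is 84.5–85.2 mm against the 86 mm needed. The slide measures 36 mm wide, as stated. So about 38.7 mm is drawn and the line is still just inside. I'll draw 1.5 mm more.

```bash
python3 -m jog '[[5,-0.8,0,0,0,0,0],[5,-1.5,0,0,0,0,0],[5,-1.5,0,0,0,0,0],[5,-1.5,0,0,0,0,0],[5,-1.5,0,0,0,0,0],[5,-1.5,0,0,0,0,0]]'; python3 - <<'E'
from h import *
import cv2
goal(540.6-.967*40,167.6-.255*40,80,14.8)
q=capture("wrist"); cv2.imwrite("pics/w14z.png",cv2.resize(q["color"][200:320,240:460,::-1],None,fx=3.6,fy=3.6,interpolation=cv2.INTER_CUBIC))
E
```

```text
t: 14.68
eef_pos: [502.3, 157.3, 80.2]
tool_rot: [-3.114, -0.405, -0.01]
contact_force: [11.1, 4.0, -10.6]
grip_width: 0.184
t 14.6833 eef [502.3 157.3  80.2] yaw 14.8 F [ 11.1   4.  -10.6] grip 17.3 j [ 0.09  0.11  1.96  0.    1.06 -0.17]
shift [-0.3 -0.2  0.2] turn [-0.     -0.0066  0.0002]
```

View pics/w14z.png

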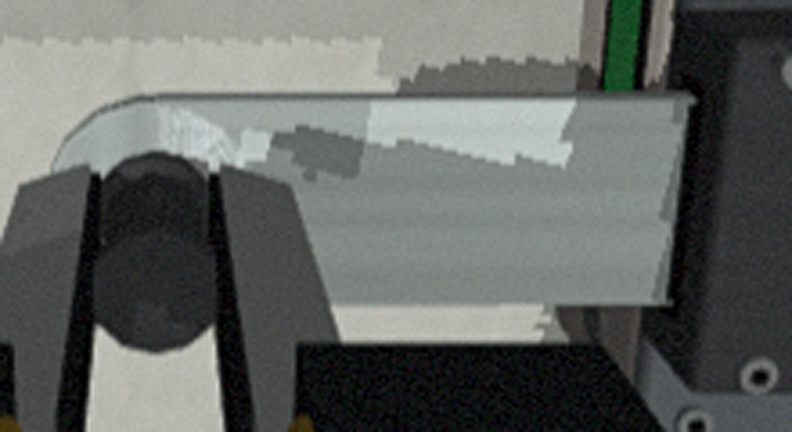

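```bash
python3 -m jog '[[5,-0.5,0,0,0,0,0],[5,-1,0,0,0,0,0],[5,-1,0,0,0,0,0],[5,-1,0,0,0,0,0],[5,-1,0,0,0,0,0],[5,-1,0,0,0,0,0]]'; python3 - <<'E'
from h import *
import cv2
goal(540.6-.967*40,167.6-.255*40,80,14.8)
s=get_state();q=capture("wrist"); T=tool(s)@q["hand_eye"]; np.savez("w15.npz",T=T,fx=q["fx"],fy=q["fy"],cx=q["cx"],cy=q["cy"])
cv2.imwrite("pics/w15z.png",cv2.resize(q["color"][215:295,390:460,::-1],None,fx=7,fy=7,interpolation=cv2.INTER_CUBIC))
E
```

```text
t: 15.23
eef_pos: [501.4, 157.1, 80.2]
tool_rot: [-3.115, -0.405, -0.011]
contact_force: [11.9, 3.6, -10.2]
grip_width: 0.179
t 15.2333 eef [501.4 157.1  80.2] yaw 14.8 F [ 11.9   3.6 -10.2] grip 16.9 j [ 0.09  0.1   1.97  0.    1.06 -0.17]
shift [ 0.6 -0.2  0.2] turn [-0.     -0.0069  0.0001]
```

View pics/w15z.png

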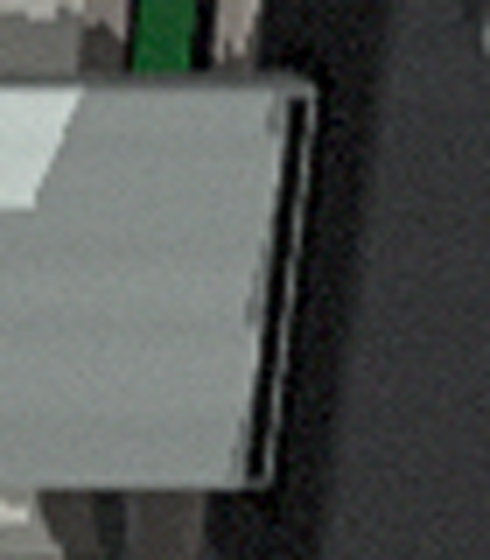

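The engraved line is now visible: black bar at x≈297, guide edge at x≈314 in the 7× view, so it is about 1.3 mm past the edge. I'll ease back 1.2 mm and hold.

```bash
python3 -m jog '[[5,0.6,0,0,0,0,0],[5,1.2,0,0,0,0,0],[5,1.2,0,0,0,0,0],[5,1.2,0,0,0,0,0],[5,1.2,0,0,0,0,0],[5,1.2,0,0,0,0,0],[5,1.2,0,0,0,0,0],[5,1.2,0,0,0,0,0],[5,1.2,0,0,0,0,0]]'; python3 - <<'E'
from h import *
import cv2
goal(540.6-.967*40,167.6-.255*40,80,14.8)
q=capture("wrist")
cv2.imwrite("pics/w16z.png",cv2.resize(q["color"][215:295,390:460,::-1],None,fx=7,fy=7,interpolation=cv2.INTER_CUBIC))
E
```

```text
t: 16.03
eef_pos: [502.5, 157.4, 80.1]
tool_rot: [-3.115, -0.405, -0.01]
contact_force: [12.5, 4.6, -10.2]
grip_width: 0.181
t 16.0333 eef [502.5 157.4  80.1] yaw 14.8 F [ 12.5   4.6 -10.2] grip 17.0 j [ 0.09  0.11  1.96  0.    1.06 -0.17]
shift [-0.6 -0.2  0.1] turn [-0.     -0.0067  0.0001]
```

View pics/w16z.png

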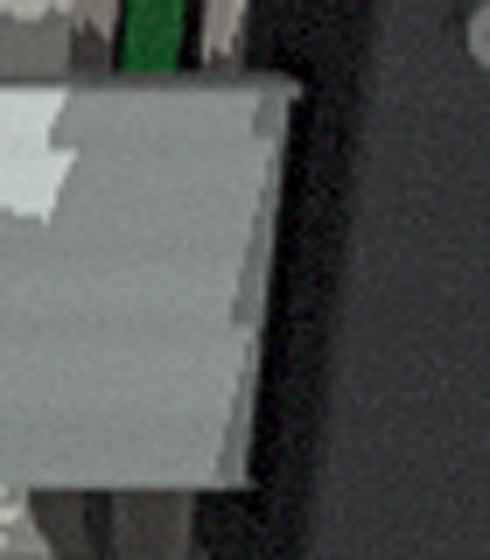

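The line now sits right at the guide's edge, at x≈290 where it merges with the dark front face. Holding still for 4 s.

```bash
python3 -m jog '[[5,0,0,0,0,0,0],[5,0,0,0,0,0,0],[5,0,0,0,0,0,0],[5,0,0,0,0,0,0],[5,0,0,0,0,0,0],[5,0,0,0,0,0,0],[5,0,0,0,0,0,0],[5,0,0,0,0,0,0],[5,0,0,0,0,0,0],[5,0,0,0,0,0,0],[5,0,0,0,0,0,0],[5,0,0,0,0,0,0]]'
python3 -m jog '[[5,0,0,0,0,0,0],[5,0,0,0,0,0,0],[5,0,0,0,0,0,0],[5,0,0,0,0,0,0],[5,0,0,0,0,0,0],[5,0,0,0,0,0,0],[5,0,0,0,0,0,0],[5,0,0,0,0,0,0],[5,0,0,0,0,0,0],[5,0,0,0,0,0,0],[5,0,0,0,0,0,0],[5,0,0,0,0,0,0]]'
python3 -m jog '[[5,0,0,0,0,0,0],[5,0,0,0,0,0,0],[5,0,0,0,0,0,0],[5,0,0,0,0,0,0],[5,0,0,0,0,0,0],[5,0,0,0,0,0,0],[5,0,0,0,0,0,0],[5,0,0,0,0,0,0],[5,0,0,0,0,0,0],[5,0,0,0,0,0,0],[5,0,0,0,0,0,0],[5,0,0,0,0,0,0]]'
python3 -m jog '[[5,0,0,0,0,0,0],[5,0,0,0,0,0,0],[5,0,0,0,0,0,0],[5,0,0,0,0,0,0],[5,0,0,0,0,0,0],[5,0,0,0,0,0,0],[5,0,0,0,0,0,0],[5,0,0,0,0,0,0],[5,0,0,0,0,0,0],[5,0,0,0,0,0,0],[5,0,0,0,0,0,0],[5,0,0,0,0,0,0]]'
python3 - <<'E'
from h import *
import cv2
q=capture("wrist"); cv2.imwrite("pics/w17.png",q["color"][:,:,::-1])
q=capture("side"); cv2.imwrite("pics/s17z.png",cv2.resize(q["color"][180:280,200:365,::-1],None,fx=4.8,fy=4.8,interpolation=cv2.INTER_CUBIC))
E
```

```text
t: 17.08
eef_pos: [502.5, 157.4, 80.2]
tool_rot: [-3.114, -0.405, -0.01]
contact_force: [10.7, 4.3, -9.6]
grip_width: 0.182
t: 18.08
eef_pos: [502.5, 157.4, 80.2]
tool_rot: [-3.114, -0.405, -0.01]
contact_force: [11.2, 4.1, -9.2]
grip_width: 0.182
t: 19.08
eef_pos: [502.5, 157.4, 80.2]
tool_rot: [-3.115, -0.405, -0.01]
contact_force: [11.4, 3.2, -9.8]
grip_width: 0.181
t: 20.08
eef_pos: [502.5, 157.4, 80.2]
tool_rot: [-3.115, -0.405, -0.01]
contact_force: [11.8, 4.1, -9.2]
grip_width: 0.182
```

View pics/w17.png

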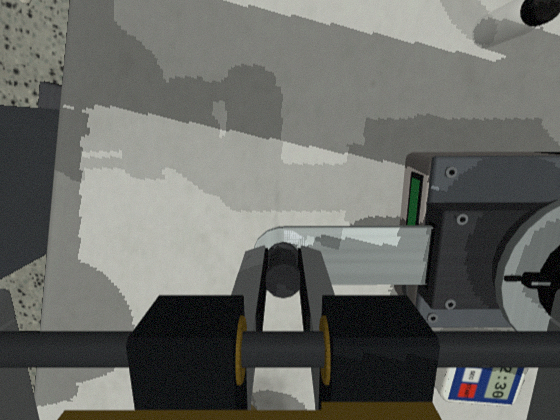

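View pics/s17z.png

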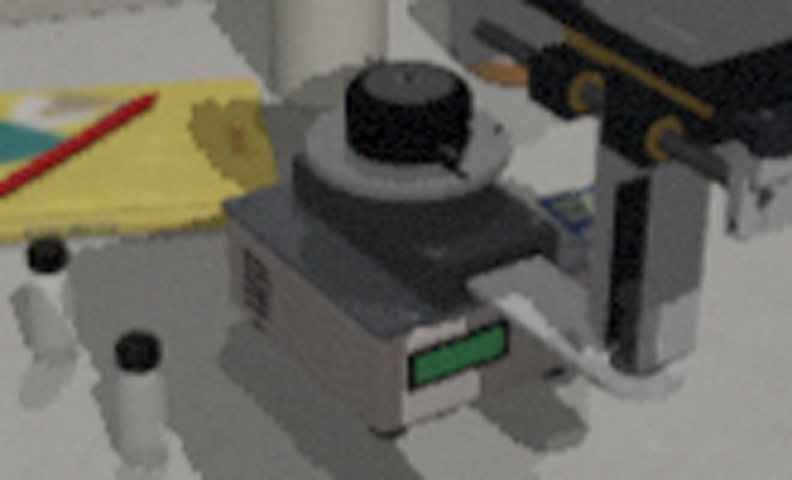

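The pose stayed steady for 4 s with a 12 N pull. The slide's inner edge is at (431,228), the collar pointer is in line with the locked mark, and the vials and timer are undisturbed. Handing in.

```bash
python3 -c "
from plant import sign_off
print(sign_off())"
```

```text
the job is handed in; nothing more can be done
None
```

The collar is locked and the slide is at its line, with the gripper still holding the post. I handed the job in at about 20 s of the 54 s; `sign_off()` gives no verdict.

**What I did**
- I gripped the collar from above at 50.8 mm opening and turned it about 1.01 rad clockwise. The wrist torque rose to 0.38 N·m at the end, so I took it to be at its stop.
- I then released the collar and took the post with the jaws along the draw direction, at 17 mm opening. I drew the slide until the engraved line just showed, about 1.3 mm past the edge, and eased back 1.2 mm.
- I held it still there for 4 s before handing in.

**Last checks**
- **Collar:** after release, the pointer read −166.3° against the locked mark at −165.1°, and the last pictures still show it in line.
- **Slide:** I put the draw at about 40 mm. At the final position the line merges with the dark front face of the guide and cannot be seen separately, so this rests on the 1.2 mm step back. The earlier distance measurements put it within about 1 mm of that.
- **Hold:** the measured tool position did not change over the 4 s, with a horizontal pull of 11–12 N.
- **Side load:** there was also a steady vertical force of about 10 N on the gripper that I did not explain; it is far below the limits.
- **Bystanders:** both vials were upright in the last side picture, and the vials and timer looked undisturbed; I did not measure their positions.

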